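# Find the full tea caddy by its weight

### The arm

A 7-joint arm with a two-finger parallel gripper is mounted at the origin on the work surface. World frame = base frame: x ahead of the robot, y to its left, z up, the work surface at z = 0. Lengths are in m, angles in rad, forces in N, time in s.
With the tool pointing down it reaches from about 0.35 to 0.9 m from the base axis. Payload 8.1 kg.
Tool frame: the origin (TCP) lies at the very end of the fingers, on their centre line; the grasp point (between the pads) lies 19 mm behind it; z points along the fingers, y is the line along which they close (so a half turn about z gives the same grasp; the last joint's range is limited). The gripper opens to 92 mm and grips with 3 to 60 N. Pads are 19 mm wide; open, the fingers measure 130 mm over their backs; the gripper's body (75 mm by 190 mm) begins 47 mm behind the grasp point.
Start: joints at [-1.275, 0.434, 0.025, 1.573, -0.012, 1.134, -0.075], TCP at [0.243, 0.576, 0.197] pointing down, gripper open.
Joint ranges: [-2.62, 2.62], [-0.44, 2.09], [-1.27, 1.32], [0.08, 2.57], [-1.32, 4.46], [0.12, 2], [-2.74, 2.74]. Speed limits (rad/s): [2.22, 2.22, 3.01, 3.01, 3.14, 3.14, 3.14].

### API

Orientations are given as a rotation vector (axis times angle).
In Python, from rig import arm, effector, kinematics, status, get_image, camera_params, ticket gives the robot as it stands. Calls block until the motion is done:
- arm.move_ptp(position, orientation): joint-space move of the TCP to a pose.
- arm.movel(position, attitude=None, max_speed=0.15, guard=None): straight line of the TCP; attitude=None keeps the orientation; max_speed is the mean speed in m/s. With guard (N) it stops when the force on the tool has changed by that much, and returns True; else False.
- arm.movej(angles): joint-space move.
- effector.command_gripper(opening, newtons=None): finger opening in m; newtons is the grip in N (None keeps the last); returns when the fingers have stopped.
- arm.wait(seconds).
- kinematics.ik(position, orientation): joint angles nearest the present ones, or None.
- status.get_state(): the state.
- get_image(name): name is "scene" or "top"; returns (picture, depth): 400x640x3 uint8, red, green, blue; 400x640 float32, m along the optical axis (not along the pixel's ray), 0 where there is no reading.
- camera_params(name): a dict with "fx", "fy", "cx", "cy" (pixels), "R" (3x3) and "t" (3): a world point X has camera coordinates R X + t. Camera axes: x right, y down, z forward; pixel columns grow to the right and rows downward; lengths in m; the calibration is good to about 2 mm. A picture is of the moment at which its call begins. camera_params takes no time and is no camera call.
A pose or a line that the arm cannot do raises arm.PlanningError and nothing moves.
- ticket.finish_job(): hands the job in; it is judged then, once.
The state is a dict: "time": time; "qpos": joint angles; "qvel": joint speeds; "tau": joint torques, N m; "tool_pos": TCP position; "orientation": TCP orientation; "wrist_force": force on the tool from outside, world axes, zero at the start; "wrist_torque": the same for the moment, N m; "finger_gap": finger opening in m; "grip_force": force on a finger pad.
Only numpy, scipy, OpenCV 4.12 (cv2) and the standard library are available. Lean on these libraries where they do the work, as an engineer would, in place of code of your own. Each camera call takes 0.05 s, during which the arm holds its last target. There are 200 camera calls.

### The job

One of the three identical caddies in the display rack still holds tea: heft them to feel which is the heavy one, and stand it upright on the free part of the tea tray, setting it down gently. Leave the two empty ones in their own bays of the rack, leaning as they were, and do not disturb the cup, sugar pot and spoon on the tray.

Things in the scene. Friction and masses are not known exactly. Their poses are not given: they have to be found in the camera images.
- caddy_a: closed red tea caddy, brass bands: 48 mm thick (x), 90 wide (y), 150 tall (z); origin at the centre of its underside, z towards its flush, fixed lid. All look alike, about 170 g; exactly one also holds a tea brick, about 450 g more. It leans 29 degrees (0.5 rad), lid end away from the robot (rack's +x), and comes out of the rack along its own z; the top 70 mm are free on both x faces.
- caddy_b: closed red tea caddy, brass bands: 48 mm thick (x), 90 wide (y), 150 tall (z); origin at the centre of its underside, z towards its flush, fixed lid. All look alike, about 170 g; exactly one also holds a tea brick, about 450 g more. It leans 29 degrees (0.5 rad), lid end away from the robot (rack's +x), and comes out of the rack along its own z; the top 70 mm are free on both x faces.
- caddy_c: closed red tea caddy, brass bands: 48 mm thick (x), 90 wide (y), 150 tall (z); origin at the centre of its underside, z towards its flush, fixed lid. All look alike, about 170 g; exactly one also holds a tea brick, about 450 g more. It leans 29 degrees (0.5 rad), lid end away from the robot (rack's +x), and comes out of the rack along its own z; the top 70 mm are free on both x faces.
- rack: dark wooden display rack, fixed, foot 150 (x) x 400 (y) mm, origin at the centre of its underside. Three bays along y, 115 mm apart (middle one at y = 0), one caddy in each, standing on a sloping ledge with its +x face on a leaning board that reaches 76 mm up it (and bears on it until it is drawn out or off the board). A caddy's underside centre is at x = -25 mm, 55 mm high.
- tray: fixed wooden tea tray, 300 (x) x 220 (y) mm, floor 8 mm above the table, rim 20 mm high; origin at the centre of its underside; cup and sugar pot stand at its +x end.
- tray_spot (a point): middle of the free part of the tray's floor (50 mm from the tray's centre towards its -x end, 8 mm above the table), axes as the tray's; the spoon lies about 80 mm from it towards +x.
- cup: white porcelain cup, 76 mm across, 60 mm tall, on the tray; origin at the centre of its underside.
- sugar_pot: white lidded sugar pot, 68 mm across, 85 mm tall, on the tray; origin at the centre of its underside.
- spoon: steel spoon, 150 mm long, lying across the tray (along its y) just short of the cups.

How it is judged:
At the end, for the whole second after the job is handed in: The full caddy stands by itself on the tray's floor (its full weight on the tray, upright within 0.08 rad, origin below 20 mm); the two empty ones are within 20 mm of where they stood in the rack, leaning within 0.12 rad of 0.5 rad; all at rest (((contact force between caddy_a and tray above 3.5 N and angle between caddy_a's own z axis and vertical below 0.08 rad and height (world z) of caddy_a below 0.02 m and linear speed of each of caddy_a, caddy_b, caddy_c below 0.02 m/s and distance of each of caddy_b, caddy_c from where it was at the start of the episode below 0.02 m and angle between caddy_b's own z axis and vertical between 0.38 and 0.62 rad and angle between caddy_c's own z axis and vertical between 0.38 and 0.62 rad) or (contact force between caddy_b and tray above 3.5 N and angle between caddy_b's own z axis and vertical below 0.08 rad and height (world z) of caddy_b below 0.02 m and linear speed of each of caddy_b, caddy_a, caddy_c below 0.02 m/s and distance of each of caddy_a, caddy_c from where it was at the start of the episode below 0.02 m and angle between caddy_a's own z axis and vertical between 0.38 and 0.62 rad and angle between caddy_c's own z axis and vertical between 0.38 and 0.62 rad) or (contact force between caddy_c and tray above 3.5 N and angle between caddy_c's own z axis and vertical below 0.08 rad and height (world z) of caddy_c below 0.02 m and linear speed of each of caddy_c, caddy_a, caddy_b below 0.02 m/s and distance of each of caddy_a, caddy_b from where it was at the start of the episode below 0.02 m and angle between caddy_a's own z axis and vertical between 0.38 and 0.62 rad and angle between caddy_b's own z axis and vertical between 0.38 and 0.62 rad))); the robot touches nothing.
It fails at once if the cup, sugar pot or spoon is shifted more than 30 mm (distance of any of cup, sugar_pot, spoon from where it was at the start of the episode above 0.03 m).
It fails at once if the cup or sugar pot is tipped over 0.35 rad (angle between any of cup, sugar_pot's own z axis and vertical above 0.35 rad).
It fails at once if a caddy is dropped or banged onto the tray (over 80 N) (contact force between any of caddy_a, caddy_b, caddy_c and tray above 80 N).
It also fails if it takes over 72 s, if anything falls off the work surface, if the arm or the gripper's body presses on something with over 40 N, if the wrist force passes 120 N, or if a joint passes its speed limit or range.

## Working session

There is one attempt and no reset: what is moved stays moved. The work goes in short steps, each a Python script; the robot and the scene stay as the last script left them, time stands still between calls to the robot, and variables do not carry over. Pictures are saved under pics/ and viewed, at most 10 in all, crops included, and the job is handed in when it is done.

```bash
ls; mkdir -p pics; python3 - <<'E'
from rig import *
import cv2, numpy as np
for n in ("scene","top"):
    im,d=get_image(n); cv2.imwrite(f"pics/{n}0.png",im[:,:,::-1]); np.save(f"pics/{n}0.npy",d)
    p=camera_params(n); print(n,{k:np.round(v,3).tolist() for k,v in p.items()})
print(status.get_state())
E
```

```text
pics
scene {'fx': 371.953, 'fy': 371.953, 'cx': 317.945, 'cy': 197.472, 'R': [[0.837, 0.547, -0.013], [0.349, -0.553, -0.756], [-0.421, 0.628, -0.654]], 't': [-0.419, -0.128, 1.192]}
top {'fx': 370.815, 'fy': 370.815, 'cx': 315.452, 'cy': 203.915, 'R': [[-0.008, -1.0, -0.001], [-0.997, 0.008, -0.071], [0.071, 0.001, -0.997]], 't': [-0.008, 0.53, 0.865]}
{'time': 0.1, 'qpos': array([-1.2746125 ,  0.43511029,  0.02494564,  1.57398114, -0.01161678,
        1.13399177, -0.07510314]), 'qvel': array([ 6.02041893e-04, -5.09103912e-04,  4.28951587e-05, -2.31417743e-03,
       -4.60988179e-04,  3.34517018e-04,  1.02697694e-03]), 'tau': array([ 2.64354814e-03, -6.69126892e+01,  9.87796560e-01, -3.15145040e+01,
       -6.04989985e-02,  3.73837841e-02,  4.02558285e-06]), 'tool_pos': array([0.24252875, 0.57550133, 0.19655952]), 'orientation': array([-6.22314668e-01, -3.07916257e+00,  2.09635996e-03]), 'wrist_force': array([-0.46280755, -0.20055764,  0.56386668]), 'wrist_torque': array([-0.00326247,  0.00512532,  0.00863496]), 'grip_force': 0.0, 'finger_gap': 0.09179617755036432}
```

View pics/top0.png

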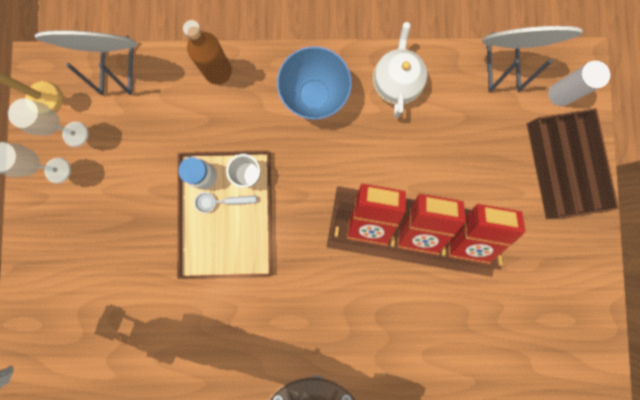

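View pics/scene0.png

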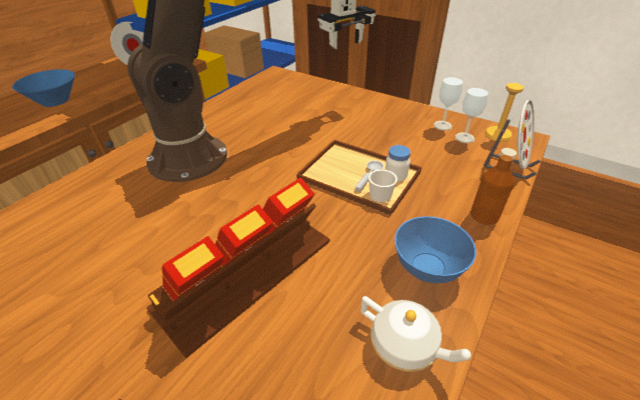

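The top view shows the tray with rim corners at about (178,153), (270,152), (273,277) and (178,278). The spoon is at row 202. The rack is at right, with lid patches at (382,197), (440,207) and (502,217). The scene view shows the same three lids at (195,260), (247,230) and (292,198).

```bash
cat > h.py <<'E'
import numpy as np, cv2
from rig import *
from scipy.spatial.transform import Rotation as Ro
from scipy.optimize import least_squares
def deproj(n,u,v,z=None,h=None):
    p=camera_params(n); R=np.array(p["R"]);t=np.array(p["t"])
    r=np.array([(u-p["cx"])/p["fx"],(v-p["cy"])/p["fy"],1.])
    o=-R.T@t; d=R.T@r
    return o+d*(z if z is not None else (h-o[2])/d[2])
def proj(n,X):
    p=camera_params(n); c=np.array(p["R"])@X+p["t"]
    return np.array([p["fx"]*c[0]/c[2]+p["cx"],p["fy"]*c[1]/c[2]+p["cy"]])
E
python3 - <<'E'
from h import *
ROI={"top":(350,530,180,232),"scene":(160,320,180,290)}
cs={}
for n,(a,b,c,d_) in ROI.items():
    im=cv2.imread(f"pics/{n}0.png"); D=np.load(f"pics/{n}0.npy")
    hsv=cv2.cvtColor(im,cv2.COLOR_BGR2HSV)
    m=cv2.inRange(hsv,(17,90,150),(35,255,255)); k=np.zeros_like(m);k[c:d_,a:b]=m[c:d_,a:b]
    N,L,st,ce=cv2.connectedComponentsWithStats(k)
    g=[i for i in range(1,N) if st[i,4]>150]
    g=sorted(g,key=lambda i:-ce[i][0] if n=="scene" else ce[i][0])
    for i in g:
        vv,uu=np.nonzero(L==i); P=np.array([deproj(n,u,v,D[v,u]) for u,v in zip(uu,vv)])
        c0=np.median(P,0); nn=np.linalg.svd(P-P.mean(0))[2][2]
        print(n,ce[i].round(1),st[i],P.mean(0).round(4),nn.round(2))
        cs.setdefault(n,[]).append(ce[i])
yi=[.115,0,-.115]
def f(q):
    r=[]
    for n in cs:
        for y,c in zip(yi,cs[n]):
            l=np.array([.0469,y,.1866]); X=Ro.from_euler('z',q[2]).apply(l)+[q[0],q[1],0]
            r+=list(proj(n,X)-c)
    return r
s=least_squares(f,[.45,-.28,-.2]); print("rack",s.x.round(4),np.round(s.fun,1))
for uv in [(178,153),(270,152),(273,277),(178,278)]: print("tray",deproj("top",*uv,h=.02).round(4))
for n in("top",):
  im=cv2.imread(f"pics/{n}0.png"); 
  cv2.imwrite("pics/c1.png",np.hstack([cv2.resize(im[140:290,165:285],None,fx=4,fy=4,interpolation=2)]))
  cv2.imwrite("pics/c2.png",cv2.resize(im[170:285,325:530],None,fx=3.9,fy=3.9,interpolation=2))
E
```

```text
top [382.5 196.2] [368 188  30  17 369] [ 0.5318 -0.1412  0.1906] [-0.97  0.2  -0.15]
top [441.6 206.4] [427 198  30  18 371] [ 0.5112 -0.2548  0.1886] [ 0.48 -0.09  0.87]
top [500.8 216.8] [486 209  31  17 374] [ 0.4901 -0.3657  0.1927] [-0.96  0.24 -0.16]
scene [291.9 195.2] [277 183  31  25 393] [ 0.5349 -0.1446  0.1896] [ 0.7  -0.18 -0.69]
scene [247.  224.7] [230 211  35  29 508] [ 0.5152 -0.2581  0.1908] [ 0.71 -0.17 -0.68]
scene [193.3 260.1] [173 244  41  33 669] [ 0.4918 -0.3689  0.1875] [ 0.7  -0.15 -0.69]
rack [ 0.4654 -0.2468 -0.1824] [ 0.2 -0.1 -0.  -0.1 -0.1 -0.2 -0.2 -0.  -0.1 -0.1 -0.  -0.2]
tray [0.6556 0.3174 0.02  ]
tray [0.6561 0.0961 0.02  ]
tray [0.3588 0.089  0.02  ]
tray [0.3584 0.3121 0.02  ]
```

View pics/c1.png

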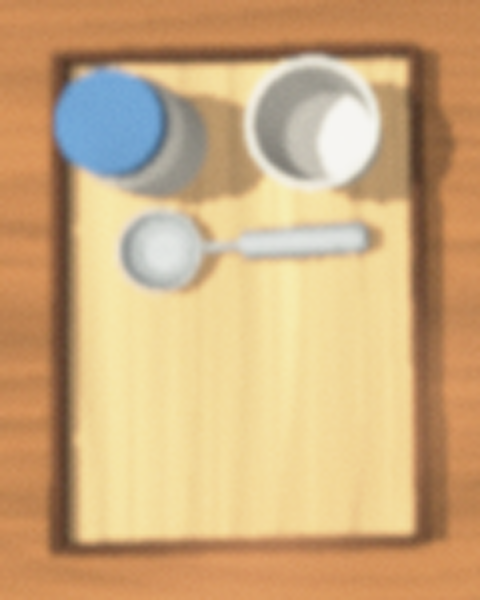

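View pics/c2.png

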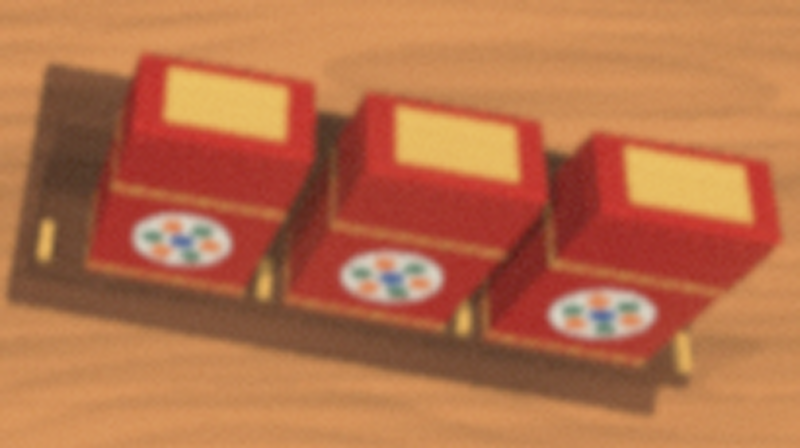

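Fit residuals are about 0.2 px. That puts the rack at (0.465, -0.247) with yaw -0.182. The crops show the tray with its free part clear and the spoon at about crop row 240, and all three caddies seated. Next I check reach.

```bash
cat >> h.py <<'E'
RK=np.array([.4654,-.2468,0]); YAW=-.1824
RC=Ro.from_euler('z',YAW)*Ro.from_euler('y',.5)      # caddy orientation
def tool(rc,flip):   # grasp along -z of caddy, closing along its x
    M=rc.as_matrix(); s=-1 if flip else 1
    return Ro.from_matrix(np.c_[s*M[:,1],s*M[:,0],-M[:,2]])
BAY={'L':.115,'M':0,'R':-.115}
DEP=.055
def pose(bay,up=0,off=0,flip=False):
    o=RK+Ro.from_euler('z',YAW).apply([-.025,BAY[bay],.055])
    return o+RC.apply([off,0,.15-DEP+up]), tool(RC,flip).as_rotvec()
TS=np.array([.457,.203,.008]); TY=.02
def tpose(up=0,flip=False,yaw=TY):
    return TS+[0,0,.15-DEP+up], tool(Ro.from_euler('z',yaw),flip).as_rotvec()
E
python3 - <<'E'
from h import *
for fl in (0,1):
    for b in BAY:
        for up in (0,.015,.08,.13):
            q=kinematics.ik(*pose(b,up,0,fl)); print(fl,b,up,None if q is None else np.round(q,2))
    for up in (0,.1): q=kinematics.ik(*tpose(up,fl)); print('tray',fl,up,None if q is None else np.round(q,2))
E
```

```text
0 L 0 [-0.27  0.78  0.78  1.48 -0.38  1.58  0.4 ]
0 L 0.015 [-0.27  0.79  0.81  1.45 -0.39  1.62  0.41]
0 L 0.08 [-0.26  0.81  0.88  1.29 -0.41  1.77  0.42]
0 L 0.13 [-0.23  0.82  0.88  1.14 -0.42  1.9   0.4 ]
0 M 0 [-0.12  0.82  0.83  1.44 -0.35  1.58  0.57]
0 M 0.015 [-0.11  0.82  0.84  1.4  -0.35  1.61  0.56]
0 M 0.08 [-0.09  0.83  0.86  1.24 -0.35  1.76  0.55]
0 M 0.13 [-0.06  0.84  0.88  1.09 -0.36  1.89  0.54]
0 R 0 [-0.    0.95  1.02  1.34 -0.43  1.63  0.81]
0 R 0.015 [ 0.    0.95  1.02  1.3  -0.43  1.66  0.81]
0 R 0.08 [ 0.04  0.95  1.05  1.13 -0.44  1.82  0.79]
0 R 0.13 [ 0.08  0.96  1.06  0.97 -0.46  1.94  0.76]
tray 0 0 [-0.85  0.35  0.43  2.01 -0.2   0.81 -0.29]
tray 0 0.1 [-0.89  0.23  0.45  1.89 -0.11  1.05 -0.38]
1 L 0 [-0.4   0.94  1.14  1.5  -0.58  1.68 -2.51]
1 L 0.015 [-0.4   0.93  1.14  1.46 -0.57  1.71 -2.52]
1 L 0.08 [-0.35  0.91  1.14  1.3  -0.55  1.84 -2.57]
1 L 0.13 [-0.3   0.91  1.14  1.15 -0.55  1.96 -2.6 ]
1 M 0 [-0.23  0.96  1.14  1.45 -0.53  1.66 -2.37]
1 M 0.015 [-0.22  0.96  1.14  1.41 -0.53  1.69 -2.38]
1 M 0.08 [-0.18  0.94  1.14  1.25 -0.51  1.83 -2.42]
1 M 0.13 [-0.13  0.94  1.14  1.1  -0.51  1.94 -2.46]
1 R 0 [-0.04  1.01  1.14  1.34 -0.51  1.66 -2.25]
1 R 0.015 [-0.03  1.    1.14  1.3  -0.51  1.69 -2.26]
1 R 0.08 [ 0.01  0.99  1.14  1.13 -0.5   1.84 -2.3 ]
1 R 0.13 [ 0.06  0.99  1.14  0.97 -0.51  1.96 -2.34]
tray 1 0 [-0.33  0.36 -0.25  1.97  0.12  0.83  2.52]
tray 1 0.1 [-0.39  0.24 -0.16  1.85  0.04  1.06  2.59]
```

```bash
cat >> h.py <<'E'
def st(): s=status.get_state(); return s
def heft(b):
    arm.move_ptp(*pose(b,.08)); arm.wait(.3); f0=st()['wrist_force']
    print(b,'t',st()['time'],'contact in',arm.movel(*pose(b,0),max_speed=.1,guard=8))
    effector.command_gripper(.03,25); s=st(); print('gap',s['finger_gap'],'grip',s['grip_force'],'dF',(s['wrist_force']-f0).round(2))
    arm.movel(*pose(b,.012),max_speed=.04); arm.movel(*pose(b,.012,-.004),max_speed=.04)
    arm.wait(.4); s=st(); d=s['wrist_force']-f0; print('lifted dF',d.round(2),'gap',s['finger_gap'],'t',s['time']); return d
def putback(b):
    print('down',arm.movel(*pose(b,.012,0),max_speed=.04),arm.movel(*pose(b,.0005,0),max_speed=.03,guard=10))
    effector.command_gripper(.09); arm.movel(*pose(b,.08),max_speed=.12); print('t',st()['time'])
E
python3 - <<'E'
from h import *
s=st(); p=s['tool_pos']
arm.movel(p+[0,0,.12],max_speed=.2)
d=heft('M')
E
```

```text
M t 4.2917 contact in False
gap 0.047734582657260834 grip 24.993012249469757 dF [-0.06  1.23 -0.36]
lifted dF [ 0.81 -0.12 -1.92] gap 0.04802192158893097 t 7.1
```

The reading of -1.9 N means the middle caddy is empty. I'll put it back and try L.

```bash
python3 - <<'E'
from h import *
putback('M'); 
im,_=get_image("top"); cv2.imwrite("pics/t2.png",im[:,:,::-1])
d=heft('L')
if d[2]>-4: putback('L'); heft('R')
E
```

```text
down False True
t 9.45
L t 10.3333 contact in False
gap 0.04814117531872137 grip 24.999616742134094 dF [-1.23  1.2   3.19]
lifted dF [ 0.12  0.24 -6.65] gap 0.04779787165378619 t 13.125
```

L is the heavy one at 6.65 N. I'll carry it to the tray.

```bash
python3 - <<'E'
from h import *
effector.command_gripper(.03,40)
arm.movel(*pose('L',.12,-.004),max_speed=.1)
try: arm.movel(*tpose(.1),max_speed=.15)
except arm.PlanningError as e: print(e); arm.move_ptp(*tpose(.1))
arm.wait(.3); s=st(); print(s['time'],s['tool_pos'].round(4),s['finger_gap'],s['wrist_force'].round(2))
arm.movel(*tpose(.02),max_speed=.08)
for n in("scene","top"):
    im,_=get_image(n); cv2.imwrite(f"pics/{n}3.png",im[:,:,::-1])
a=cv2.imread("pics/scene3.png")[80:320,140:460]; b=cv2.imread("pics/top3.png")[120:300,160:540]
cv2.imwrite("pics/m3.png",np.vstack([cv2.resize(a,(440,330)),cv2.resize(b,(440,208))]))
E
```

```text
17.475 [0.4571 0.2028 0.203 ] 0.04723153998032729 [ 0.38 -0.18 -5.93]
```

View pics/m3.png

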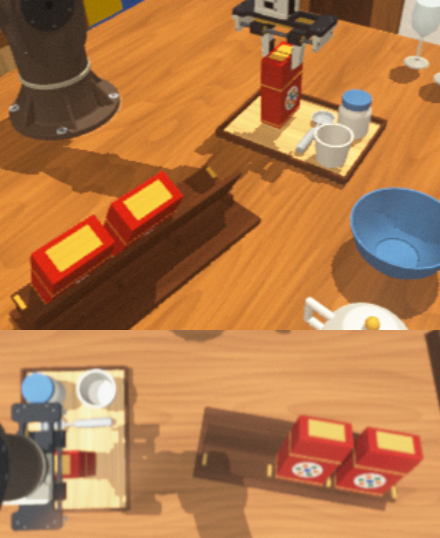

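The mosaic shows the caddy upright just above the free floor of the tray, clear of the spoon. Both empties are leaning in their bays. I'll lower it.

```bash
python3 - <<'E'
from h import *
arm.wait(.3); f0=st()['wrist_force']
g=arm.movel(*tpose(-.006),max_speed=.015,guard=3); s=st()
print('touch',g,s['tool_pos'].round(4),(s['wrist_force']-f0).round(2))
effector.command_gripper(.065); arm.wait(.3); effector.command_gripper(.092); s=st(); print((s['wrist_force']).round(2))
arm.movel(*tpose(.09),max_speed=.1); arm.movel(np.array([.33,.30,.3]),max_speed=.2)
arm.move_ptp([.25,.45,.3],st()['orientation'])
for n in("scene","top"):
    im,D=get_image(n); cv2.imwrite(f"pics/{n}4.png",im[:,:,::-1])
a=cv2.imread("pics/scene4.png")[80:320,140:460]; b=cv2.imread("pics/top4.png")[120:300,160:540]
cv2.imwrite("pics/m4.png",np.vstack([cv2.resize(a,(440,330)),cv2.resize(b,(440,208))])); print(st()['time'])
E
```

```text
touch True [0.457  0.2031 0.1032] [-0.97  0.44 13.31]
[-0.24 -0.22  0.64]
24.7083
```

View pics/m4.png

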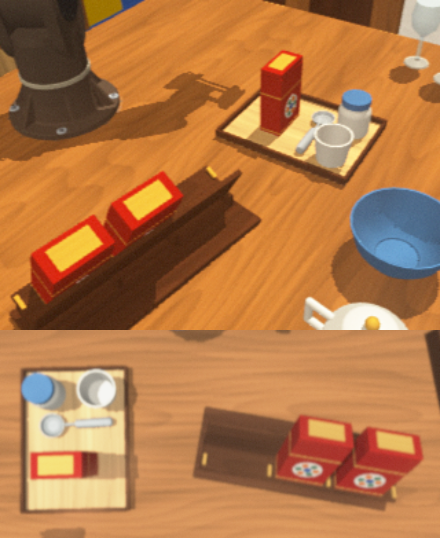

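The picture shows the caddy standing on the tray with nothing else disturbed. I'll check the middle caddy's lid position against the start, then hand in.

```bash
python3 - <<'E'
from h import *
r=[]
for f in("top0","top4"):
    m=cv2.inRange(cv2.cvtColor(cv2.imread(f"pics/{f}.png"),cv2.COLOR_BGR2HSV),(17,90,150),(35,255,255))[185:232,420:465]
    v,u=np.nonzero(m); r.append(np.array([u.mean(),v.mean()]))
print(r)
if np.abs(r[0]-r[1]).max()<3: print(ticket.finish_job())
E
```

```text
[array([21.60377358, 21.43665768]), array([21.46236559, 21.32526882])]
the job is handed in; nothing more can be done
None
```

The job is handed in, though the verdict wasn't shown: the full caddy was the left one (at the tray end of the rack), lifting at 6.65 N against 1.9 N for the middle one. It stands upright on the free part of the tray, and both empty caddies lean in their bays (I never touched the right one).

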